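Load the charcoal jar into the sample counter, shut its lid and slide the supply switch on

ROBOT

A 7-joint arm with a two-finger parallel gripper is mounted at the origin on a cart in front of the work surface, level with it; the furniture and walls round the work are solid. World frame = base frame: x ahead of the robot, y to its left, z up, the work surface at z = 0. Lengths are in m, angles in degrees, forces in N, time in s.
With the tool pointing down it reaches from about 0.4 to 0.85 m from the base axis. Payload 10.4 kg.
Tool frame: the origin (TCP) lies at the very end of the fingers, on their centre line; the grasp point (between the pads) lies 19 mm behind it (grasp_offset is the distance from the TCP to the grasp point, in m); z points along the fingers, y is the line along which they close (so a half turn about z gives the same grasp; the last joint's range is limited). The gripper opens to 85 mm and grips with 20 to 120 N. Pads are 22 mm wide; open, the fingers measure 114 mm over their backs; the gripper's body (76 mm by 85 mm) begins 54 mm behind the grasp point. The pads swing forward as they close: fully open they stand 13 mm farther back than shut.
Start: joints at [72.387, 19.034, -3.707, 83.658, 1.238, 77.344, -5.071], TCP at [0.176, -0.6, 0.231] pointing down, gripper open.
Joint ranges: [-148.97, 148.97], [-28.65, 121.19], [-84.17, 76.75], [9.2, 138.47], [-72.65, 252.65], [3.7, 117.97], [-149.18, 149.18]. Speed limits (degrees/s): [127.2, 127.2, 159.86, 159.86, 180, 180, 180].

INTERFACE

Orientations are given as [roll, pitch, yaw] about the fixed x, y, z axes, in that order (R = Rz(yaw) Ry(pitch) Rx(roll)).
In Python, from bench import * gives the robot as it stands.
- The arm moves only by the tool carry_out, never from a script. Its argument "commands" is a list of rows, each a list of 4 numbers: the shift along the tool's x, y, z in cm, then the turn about the tool's z in degrees. A call has 1 to 20 rows; each row shifts and turns the commanded pose from where the row before left it, along the tool's axes as they then stand; what a row does not reach is not made up. A row lasts 1/8 s, in which the tool goes at most 62.5 mm and 10.7 degrees, less where a joint would pass 70% of its speed; a pose out of reach is approached as far as the arm can. A call with a gripper value outside its range is refused whole. "jaw" is the finger opening in cm, from 0 to 8.54, set as the call begins (left out, the last holds). The fingers move at their own pace and stop on an object; the grip force is fixed at half the most. Time passes only in rows, so rows that do not move let the fingers close. It gives the time, the measured TCP pose, the force, the opening and the grip force at its end, in the units of the state.
- observe(): the state, without advancing time (a new reading comes with each control period).
- snapshot(name): name is "scene" or "side" or "wrist"; returns a dict with "img" (420x560x3 uint8, red, green, blue), "fx", "fy", "cx", "cy" (pixels), "R" (3x3) and "t" (3): a world point X has camera coordinates R X + t. Camera axes: x right, y down, z forward; pixel columns grow to the right and rows downward; lengths in m; the calibration is good to about 2 mm. A picture is of the moment at which its call begins. There is no depth.
- finish_job(): hands the job in; it is judged then, once.
The state is a dict: "time_s": time; "q": joint angles; "joint_velocities": joint speeds; "joint_efforts": joint torques, N m; "tcp_pos": TCP position; "orientation": TCP orientation; "force": force on the tool from outside, world axes, zero at the start; "moment": the same for the moment, N m; "grip_width": finger opening in m; "grip_force": force on a finger pad.
Only numpy, scipy, OpenCV 4.12 (cv2) and the standard library are available. Lean on these libraries where they do the work, as an engineer would, in place of code of your own. Each camera call takes 0.05 s, during which the arm holds its last target. There are 200 camera calls.

TASK

Start a count of the charcoal sample: stand the jar with the black filling upright in the round well of the sample counter, swing the counter's lid fully shut over it, then push the flush slide switch on the front panel by its orange ridge all the way across its detent to ON (the end with the amber dot). Leave the yellow jars where they stand.

Things in the scene. Friction and masses are not known exactly. Their poses are not given: they have to be found in the camera images.
- counter: Fixed sample counter, light case, dark flat deck 58 mm above the desk. Origin on the desk under the centre of the sample well; own -x is the front (towards the robot at yaw 0), +y its left. Case from x = -125 to +95 mm, y = +-95 mm. In front: display (left), slide switch (right). A thin steel pin stands 7.5 mm out of the deck at x = -71, y = -20 mm; the lid must press it down to free the switch.
- well (a point): Centre of the floor of the round sample well (axes as the counter's). Floor 46 mm above the desk, 12 mm below the deck; 61 mm across at the floor, mouth with a 1 mm chamfer.
- lid (a joint): Lid angle: 0 = fully shut, 1.57 = upright behind the well, 1.75 = stop. Hinge axis along the counter's y at x = +90, z = +62 mm in the counter's frame. Friction hinge: stays at any angle, takes 1 to 5 N at the lip. The lid is a hollow hood, 145 mm from hinge to front face, 128 mm wide, open below; shut, its top is 109 mm above the desk and it clears a seated jar by 4 mm.
- lid_lip (a point): Middle of the upper face of the lid's lip: a dark tab 62 mm wide, 6 mm thick, 24 mm out from the foot of the lid's front face. From the hinge, lid shut, this point is at x = -157, z = +3 mm (65 mm above the desk; lip's front edge at x = -79 mm of the counter). With the lid up the lip points up, that face turned to the back; shut fingertips set behind it can swing the lid over and press it down.
- hv_switch (a joint): Slide switch, m: 0 = OFF (right end, white dot), 0.014 = ON (left end, amber dot); moves along the counter's +y. A sprung ball detent holds it at either end; it takes about 5 N to pass the middle, then it snaps to the far end by itself. With the lid not fully shut (over 0.02 rad) the pin bars it after 3 to 4 mm and it springs back.
- ridge (a point): Centre of the top of the switch's orange ridge; moves with the switch. Ridge 17 mm long (counter's x), 8 mm thick (y), 5 mm above the deck; the dark plate under it is flush with the deck in a 38 x 21 mm slot with a flat bezel. In the counter's frame x = -103 mm; y = -65 mm at OFF, -51 mm at ON. The deck to its right (to y = -87 mm) is bare; the rim there is as high as the deck.
- charcoal_jar: Loose 60 ml counting jar with black filling and white ribbed screw cap, 45 to 95 g, 55 mm tall; base 48 mm across, cap 52 mm across in the top 13 mm. Origin at the centre of the underside, z up.
- yellow_jar_1: Like the charcoal jar but with yellow filling; to be left alone. Origin at the centre of the underside.
- yellow_jar_2: A second yellow-filled jar, to be left alone. Origin at the centre of the underside.
Things that resemble listed ones, but are neither listed nor needed, are in the scene too. Leave any purple or turquoise look-alike of the charcoal_jar alone.

How it is judged:
By the outcome, as a careful person would: the job done as asked, in the order asked, and still so for the second after the job is handed in, with the robot touching nothing.
It also fails if it takes over 67 s, if anything falls off the work surface, if the arm or the gripper's body presses on something with over 40 N, if the wrist force passes 120 N, or if a joint passes its speed limit or range.

## Working session

There is one attempt and no reset: what is moved stays moved. The work goes in short steps, Python scripts to look and compute and a tool call to move; the robot and the scene stay as the last step left them, time stands still between calls to the robot, and variables do not carry over. Pictures are saved under pics/ and viewed, at most 10 in all, crops included, and the job is handed in when it is done.

Besides the shell and the picture viewer there is one more tool, called after ">>>" as name([rows], argument=value, ...), one row to a line, values as JSON. carry_out: Moves the arm, as the interface text tells. Its arguments: {"type":"object","properties":{"commands":{"type":"array","items":{"type":"array","items":{"type":"number"}}},"jaw":{"type":"number"}},"required":["commands"]}

```bash
mkdir -p pics; ls; python3 - <<'E'
from bench import *
import cv2,numpy as np
s=observe();print({k:np.round(s[k],3) for k in('time_s','tcp_pos','orientation','grip_width')})
a=[]
for n in("scene","side"):
    d=snapshot(n);cv2.imwrite(f"pics/{n}0.png",d["img"][:,:,::-1]);np.savez(f"{n}0.npz",**d)
    C=-d["R"].T@d["t"];print(n,C,d["R"][2],d["fx"])
E
```

```text
pics
{'time_s': np.float64(0.0), 'tcp_pos': array([ 0.176, -0.599,  0.23 ]), 'orientation': array([-1.79914e+02,  2.00000e-03,  1.63240e+01]), 'grip_width': np.float64(0.086)}
scene [0.27187393 0.46794257 0.74428104] [ 0.25105751 -0.55652847 -0.79198876] 383.52942604312125
side [0.49283851 0.70454334 0.58278341] [-5.23389116e-04 -8.05161178e-01 -5.93055818e-01] 379.7365602657507
```

View pics/scene0.png

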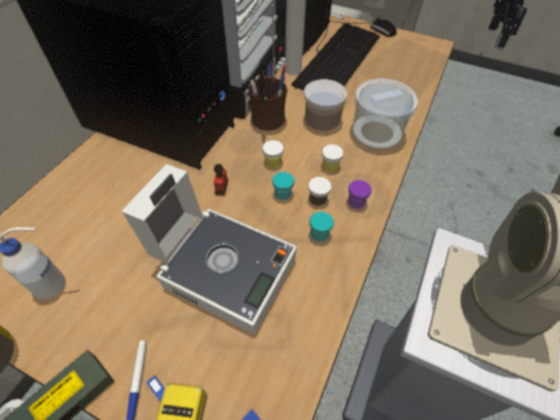

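View pics/side0.png

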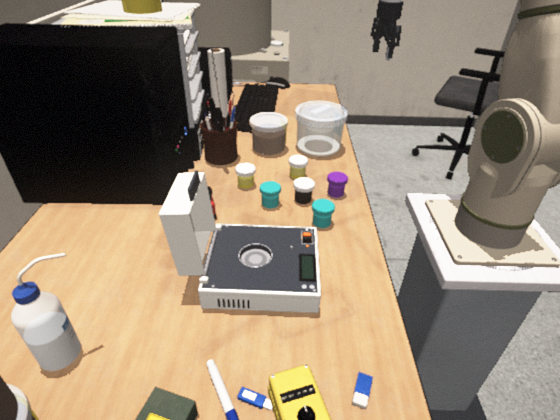

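Candidates (scene pixels): yellow jars (272,152) and (332,157); teal (284,184) and (321,225); purple (360,193); white cap with dark filling (319,189). I choose the last. I'll check it in a close crop and measure.

```bash
cat > h.py <<'E'
import numpy as np,cv2
def ray(d,u,v):
    C=-d["R"].T@d["t"]; r=d["R"].T@np.array([(u-d["cx"])/d["fx"],(v-d["cy"])/d["fy"],1]); return C,r/np.linalg.norm(r)
def onz(d,u,v,z):
    C,r=ray(d,u,v); return C+r*(z-C[2])/r[2]
def two(d1,p1,d2,p2):
    C1,r1=ray(d1,*p1);C2,r2=ray(d2,*p2)
    s=np.linalg.lstsq(np.c_[r1,-r2],C2-C1,rcond=None)[0]
    a,b=C1+s[0]*r1,C2+s[1]*r2; return (a+b)/2,np.linalg.norm(a-b)
def proj(d,X):
    c=d["R"]@np.array(X)+d["t"]; return np.array([d["fx"]*c[0]/c[2]+d["cx"],d["fy"]*c[1]/c[2]+d["cy"]])
def blobs(d,lo,hi,box,amin=8):
    h=cv2.cvtColor(np.ascontiguousarray(d["img"]),cv2.COLOR_RGB2HSV);m=cv2.inRange(h,lo,hi);k=np.zeros_like(m);u0,v0,u1,v1=box;k[v0:v1,u0:u1]=m[v0:v1,u0:u1]
    n,_,st,c=cv2.connectedComponentsWithStats(k);return [(c[i].round(1),st[i]) for i in range(1,n) if st[i,4]>=amin]
E
python3 - <<'E'
from h import *
A=dict(np.load("scene0.npz"));B=dict(np.load("side0.npz"))
for d,bo,bj in((A,(230,210,310,330),(230,130,400,250)),(B,(200,220,330,310),(220,140,360,240))):
    print("orange",blobs(d,(5,150,120),(20,255,255),bo,3))
    print("white",blobs(d,(0,0,140),(180,60,255),bj,20))
a=cv2.resize(A["img"][130:330,130:390],None,fx=3,fy=3,interpolation=cv2.INTER_CUBIC)
b=cv2.resize(B["img"][150:320,160:360],None,fx=4,fy=4,interpolation=cv2.INTER_CUBIC)[:600,:800]
cv2.imwrite("pics/a1.png",a[:600,:800,::-1]);cv2.imwrite("pics/b1.png",b[:,:,::-1])
E
```

```text
orange [(array([281.5, 251.7]), array([278, 249,   8,   7,  37], dtype=int32))]
white [(array([379. , 139.1]), array([354, 130,  46,  17, 312], dtype=int32)), (array([272.4, 147.7]), array([262, 140,  22,  16, 275], dtype=int32)), (array([332.4, 151.9]), array([322, 144,  22,  16, 274], dtype=int32)), (array([319.5, 185.5]), array([308, 177,  24,  18, 340], dtype=int32)), (array([395. , 217.1]), array([387, 194,  13,  38, 260], dtype=int32)), (array([266.1, 234.3]), array([230, 218,  67,  32, 225], dtype=int32)), (array([390.8, 241.9]), array([380, 231,  20,  19, 249], dtype=int32))]
orange [(array([306.4, 234.1]), array([303, 232,   8,   5,  34], dtype=int32)), (array([307.2, 245.4]), array([306, 245,   3,   2,   5], dtype=int32))]
white [(array([318.7, 146.6]), array([297, 140,  44,  16, 596], dtype=int32)), (array([356.5, 150. ]), array([351, 140,   9,  30, 144], dtype=int32)), (array([298. , 160.6]), array([289, 154,  19,  14, 220], dtype=int32)), (array([245., 169.]), array([235, 162,  21,  15, 240], dtype=int32)), (array([303.7, 183.9]), array([293, 177,  22,  15, 269], dtype=int32)), (array([275.3, 227.3]), array([220, 223,  98,  17, 266], dtype=int32))]
```

View pics/a1.png

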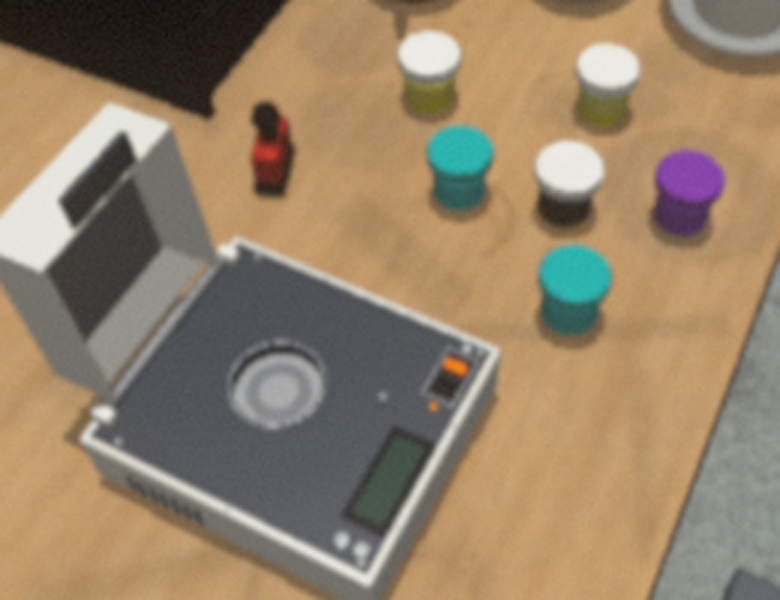

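View pics/b1.png

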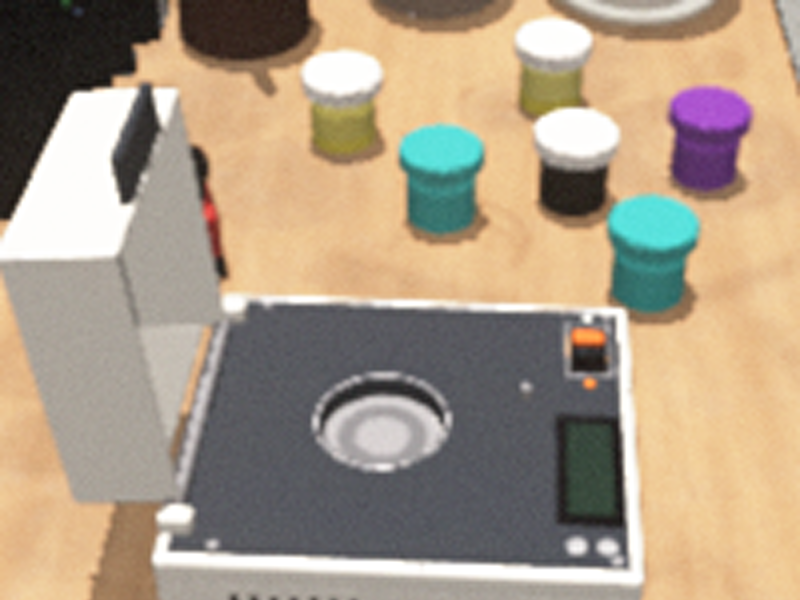

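The crop confirms black filling under a white cap at scene (319,189) / side (304,190). The well, the pin, the switch at OFF (orange next to the rear corner) and the open lid are also clear.

```bash
python3 - <<'E'
from h import *
A=dict(np.load("scene0.npz"));B=dict(np.load("side0.npz"))
a=lambda x,y:((x+.5)/3+130-.5,(y+.5)/3+130-.5)
b=lambda x,y:((x+.5)/4+160-.5,(y+.5)/4+150-.5)
P={}
for n,z,p,q,l in [("jar",.055,(319.5,185.5),(303.7,183.9),None),("orange",.061,(281.5,251.7),(306.4,234.1),(-103,-65)),
 ("well",.058,a(277,384),b(382,421),(0,0)),("FR",.058,a(497,350),b(627,310),(-125,-95)),("BR",.058,a(237,240),b(222,300),(95,-95)),
 ("FL",.058,a(368,582),b(640,572),(-125,95)),("BL",.058,a(85,438),b(157,562),(95,95)),
 ("pin",.0655,a(382,396),b(526,386),(-71,-20)),
 ("liptopR?",.2,a(125,135),b(148,88),None),("liptopL",.2,a(65,205),b(118,155),None)]:
    x,e=two(A,p,B,q);print(n,x.round(4),round(e,4),onz(A,*p,z).round(4),onz(B,*q,z).round(4))
    if l: P[n]=(np.array(l)/1000,(onz(A,*p,z)+onz(B,*q,z))[:2]/2)
L=np.array([v[0] for v in P.values()]);W=np.array([v[1] for v in P.values()])
lc,wc=L.mean(0),W.mean(0);H=(L-lc).T@(W-wc);yaw=np.arctan2(H[0,1]-H[1,0],H[0,0]+H[1,1])
R=np.array([[np.cos(yaw),-np.sin(yaw)],[np.sin(yaw),np.cos(yaw)]]);t=wc-R@lc
print("yaw",np.degrees(yaw),"t",t);print(dict(zip(P,((L@R.T+t-W)*1000).round(1))))
E
```

```text
jar [ 0.4357 -0.1122  0.0501] 0.0005 [ 0.4348 -0.1083  0.055 ] [ 0.4361 -0.1044  0.055 ]
orange [0.4372 0.0972 0.0607] 0.0004 [0.4369 0.0975 0.061 ] [0.4374 0.0973 0.061 ]
well [0.5406 0.1616 0.0589] 0.0003 [0.5408 0.1614 0.058 ] [0.5408 0.1606 0.058 ]
FR [0.4157 0.0746 0.0625] 0.0013 [0.4172 0.0716 0.058 ] [0.4145 0.0699 0.058 ]
BR [0.6342 0.065  0.0526] 0.0021 [0.6303 0.0688 0.058 ] [0.6337 0.0705 0.058 ]
FL [0.42   0.2571 0.0633] 0.0011 [0.4207 0.2558 0.058 ] [0.4196 0.2521 0.058 ]
BL [0.6356 0.2495 0.0532] 0.0002 [0.6332 0.251  0.058 ] [0.6342 0.2537 0.058 ]
pin [0.4698 0.1429 0.0673] 0.0005 [0.4701 0.1422 0.0655] [0.4699 0.1406 0.0655]
liptopR? [0.6437 0.1297 0.2277] 0.0003 [0.6638 0.1114 0.2   ] [0.6553 0.0849 0.2   ]
liptopL [0.6426 0.1899 0.231 ] 0.0032 [0.6629 0.1741 0.2   ] [0.6576 0.1424 0.2   ]
yaw -0.5748022305422037 t [0.54064111 0.16130127]
{'orange': array([-0.1, -0.1]), 'well': array([-0.2,  0.3]), 'FR': array([-1.1, -3.2]), 'BR': array([ 2.7, -4.3]), 'FL': array([-3.5,  3.6]), 'BL': array([2.9, 3. ]), 'pin': array([-0.6,  0.6])}
```

```bash
python3 - <<'E'
from h import *
A=dict(np.load("scene0.npz"));B=dict(np.load("side0.npz"))
j=np.array([.4355,-.113])
def show(n,p,q):
    x,e=two(A,p,B,q);v=x[:2]-j;print(n,x.round(3),round(e,4),"dist",np.hypot(*v).round(3),"dir",np.degrees(np.arctan2(v[1],v[0])).round())
show("y1",(272.4,147.7),(245,169));show("y2",(332.4,151.9),(298,160.6))
a=lambda x,y:((x+.5)/3+129.5,(y+.5)/3+129.5)
b=lambda x,y:((x+.5)/4+159.5,(y+.5)/4+149.5)
show("t1",a(460,150),b(442,145));show("pur",a(690,175),b(710,105));show("t2",a(575,272),b(653,220))
E
```

```text
y1 [ 0.592 -0.177  0.051] 0.0011 dist 0.169 dir -22.0
y2 [ 0.448 -0.232  0.05 ] 0.0011 dist 0.12 dir -84.0
t1 [ 0.52  -0.085  0.058] 0.0019 dist 0.089 dir 18.0
pur [ 0.347 -0.14   0.058] 0.0019 dist 0.093 dir -163.0
t2 [ 0.394 -0.016  0.056] 0.0008 dist 0.106 dir 113.0
```

>>> carry_out([
  [3.85,-3.94,0.3,0],
  [3.85,-3.94,0.3,0],
  [3.85,-3.94,0.3,0],
  [3.85,-3.94,0.3,0],
  [3.85,-3.94,0.3,0],
  [3.85,-3.94,0.3,0],
  [3.85,-3.94,0.3,0],
  [3.85,-3.94,0.3,0],
  [3.85,-3.94,0.3,0],
  [3.85,-3.94,0.3,0],
  [0,0,0,-10.3],
  [0,0,0,-10.3],
  [0,0,0,-10.3],
  [0,0,0,-10.3],
  [0,0,0,-10.3],
  [0,0,0,-10.3],
  [0,0,0,-10.3],
  [0,0,0,-10.3],
  [0,0,0,-10.3],
  [0,0,0,-10.3],
], jaw=8)

```text
time_s: 2.6
tcp_pos: [0.4342, -0.1135, 0.201]
orientation: [-180.0, -0.0, 119.7]
force: [0.0, -0.0, 1.2]
grip_width: 0.08
grip_force: 0.0
```

>>> carry_out([
  [0,0,0,-10.3],
  [0,0,0,-10.3],
  [0,0,0,-10.1],
  [0,0,0,0],
  [0,0,0,0],
])

```text
time_s: 3.22
tcp_pos: [0.4343, -0.1135, 0.2012]
orientation: [-180.0, -0.0, 149.8]
force: [-0.2, -0.7, -0.1]
grip_width: 0.0803
grip_force: 0.0
```

```bash
cat > o.py <<'E'
from bench import *
from h import *
def st():
    s=observe();print({k:np.round(s[k],4) for k in('time_s','q','tcp_pos','orientation','force','grip_width','grip_force')});return s
def rows(world_delta,yaw):
    y=np.radians(yaw);dx,dy,dz=np.array(world_delta)*100
    return np.round([dx*np.cos(y)+dy*np.sin(y),dx*np.sin(y)-dy*np.cos(y),-dz],2)
E
python3 - <<'E'
from o import *
s=st()
d=snapshot("wrist");np.savez("w1.npz",**d);cv2.imwrite("pics/w1.png",d["img"][:,:,::-1])
print(-d["R"].T@d["t"],d["R"][2],proj(d,(.4355,-.113,.055)))
print(blobs(d,(0,0,140),(180,60,255),(0,0,560,420),300))
E
```

```text
{'time_s': np.float64(3.225), 'q': array([ 41.5582,  -0.5361, -32.1402, 109.8316,  -0.3007,  70.6341,
        69.3086]), 'tcp_pos': array([ 0.4343, -0.1135,  0.2012]), 'orientation': array([-1.799944e+02, -1.020000e-02,  1.497897e+02]), 'force': array([-0.2404, -0.7406, -0.1279]), 'grip_width': np.float64(0.0803), 'grip_force': np.float64(0.0)}
[ 0.37717625 -0.07962875  0.34394233] [ 0.22402946 -0.13095021 -0.96574471] [287.54398463 201.85742928]
[(array([525.1, 115.2]), array([ 489,   18,   71,  224, 2033], dtype=int32)), (array([289.9, 200.2]), array([ 258,  169,   64,   62, 3025], dtype=int32)), (array([185.1, 272.5]), array([ 148,  250,   63,   56, 1548], dtype=int32)), (array([311.4, 363.3]), array([ 284,  349,   58,   29, 1073], dtype=int32))]
```

View pics/w1.png

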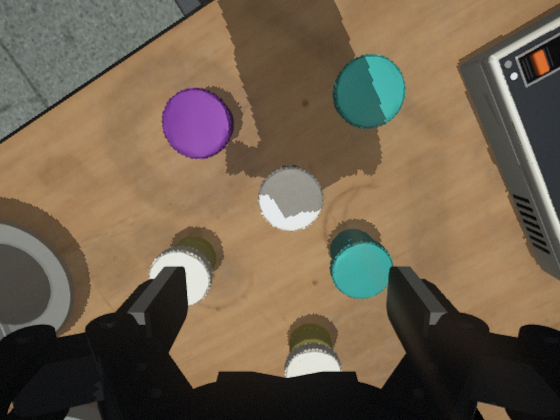

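The wrist view shows the white-capped target at (290,199), yellow jars at (183,277) and (313,365), teal at (369,90) and (361,268), purple at (198,123). Neither finger lines up with a neighbour.

```bash
python3 - <<'E'
from o import *
d=dict(np.load("w1.npz"))
x=onz(d,290,199.3,.055);print(x);print(rows(x-[.4343,-.1135,0],149.8))
E
```

```text
[ 0.43465531 -0.1101859   0.055     ]
[ 0.14  0.3  -5.5 ]
```

>>> carry_out([
  [0.14,0.27,0,0],
  [0,0,3,0],
  [0,0,4,0],
  [0,0,4,0],
  [0,0,3,0],
  [0,0,2,0],
  [0,0,1.7,0],
  [0,0,0,0],
  [0,0,0,0],
])

```text
time_s: 4.4
tcp_pos: [0.4351, -0.1106, 0.025]
orientation: [180.0, 0.1, 150.0]
force: [0.3, -0.2, 0.2]
grip_width: 0.0799
grip_force: 0.0
```

>>> carry_out([
  [0,0,0,0],
  [0,0,0,0],
  [0,0,0,0],
  [0,0,0,0],
  [0,0,0,0],
  [0,0,0,0],
  [0,0,0,0],
  [0,0,0,0],
], jaw=4)

```text
time_s: 5.4
tcp_pos: [0.4351, -0.1107, 0.0253]
orientation: [-180.0, 0.1, 150.0]
force: [-3.1, 0.7, 9.4]
grip_width: 0.05
grip_force: 60.5
```

>>> carry_out([
  [0,0,-1,0],
  [0,0,-2,0],
  [0,0,-3,0],
  [0,0,-4,0],
  [0,0,-3,0],
  [0,0,-2,0],
  [0,0,0,0],
  [0,0,0,0],
])

```text
time_s: 6.4
tcp_pos: [0.4341, -0.1104, 0.1737]
orientation: [-180.0, -0.0, 150.0]
force: [-0.4, 0.3, -0.6]
grip_width: 0.0498
grip_force: 62.2
```

```bash
python3 - <<'E'
from o import *
s=st()
o=[]
for n in("scene","side"):
    d=snapshot(n);np.savez(n+"2.npz",**d);u,v=proj(d,s["tcp_pos"]).astype(int);print(u,v)
    o.append(cv2.resize(d["img"][v-50:v+50,u-48:u+48],(384,400),interpolation=cv2.INTER_CUBIC))
cv2.imwrite("pics/g2.png",np.hstack(o)[:,:,::-1])
E
```

```text
{'time_s': np.float64(6.4), 'q': array([ 41.7066,   0.9233, -33.1262, 112.0007,   0.5511,  67.2642,
        68.3855]), 'tcp_pos': array([ 0.4341, -0.1104,  0.1737]), 'orientation': array([-1.799830e+02, -3.330000e-02,  1.500151e+02]), 'force': array([-0.3521,  0.305 , -0.5505]), 'grip_width': np.float64(0.0498), 'grip_force': np.float64(62.1516)}
325 148
307 140
```

View pics/g2.png

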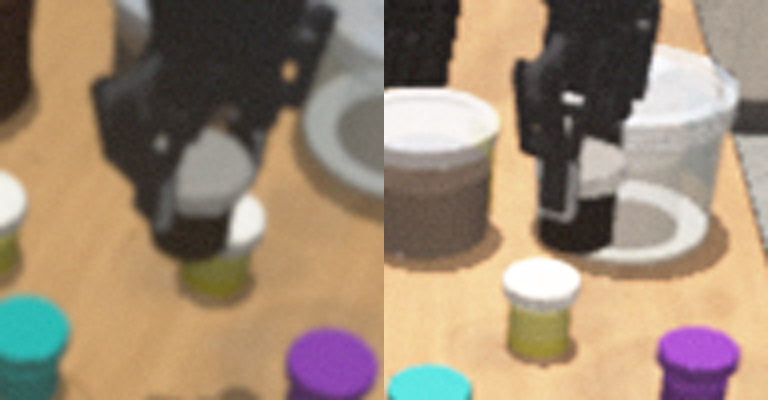

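>>> carry_out([
  [0.2,1.4,0,0],
  [0.5,3.2,0,0],
  [0.65,4.4,0,0],
  [0.65,4.4,0,0],
  [0.65,4.4,0,0],
  [0.65,4.4,0,0],
  [0.65,4.4,0,0],
  [0.3,2.0,0,0],
  [0.1,0.26,0,0],
  [0,0,3,0],
  [0,0,2.5,0],
  [0,0,1.5,0],
  [0,0,0,0],
  [0,0,0,0],
])

```text
time_s: 8.25
tcp_pos: [0.5416, 0.1613, 0.1053]
orientation: [180.0, 0.1, 150.0]
force: [-1.0, 0.2, 0.4]
grip_width: 0.05
grip_force: 62.3
```

```bash
python3 - <<'E'
from o import *
s=st();print(rows(np.r_[.5406,.1613,.0723]-s["tcp_pos"],s["orientation"][2]))
o=[]
for n in("scene","side"):
    d=snapshot(n);u,v=proj(d,s["tcp_pos"]).astype(int);print(u,v)
    o.append(cv2.resize(d["img"][v-50:v+50,u-48:u+48],(384,400),interpolation=cv2.INTER_CUBIC))
cv2.imwrite("pics/g3.png",np.hstack(o)[:,:,::-1])
E
```

```text
{'time_s': np.float64(8.25), 'q': array([ 14.4836,  23.3721, -43.1872,  99.6655,  17.6196,  63.8784,
        25.7941]), 'tcp_pos': array([0.5416, 0.1613, 0.1053]), 'orientation': array([1.799527e+02, 5.180000e-02, 1.500003e+02]), 'force': array([-0.9773,  0.1848,  0.4331]), 'grip_width': np.float64(0.05), 'grip_force': np.float64(62.2585)}
[ 0.08 -0.05  3.3 ]
219 245
254 237
```

View pics/g3.png

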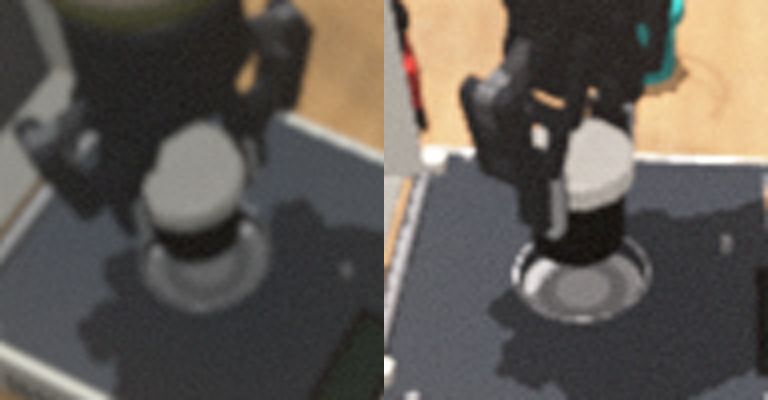

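The jar hangs upright, directly over the well in both views. Lowering it in small steps.

>>> carry_out([
  [0.08,-0.05,1.0,0],
  [0,0,0.8,0],
  [0,0,0.6,0],
  [0,0,0.4,0],
  [0,0,0.3,0],
  [0,0,0.1,0],
  [0,0,0,0],
  [0,0,0,0],
])

```text
time_s: 9.35
tcp_pos: [0.5403, 0.1612, 0.0725]
orientation: [180.0, 0.0, 150.0]
force: [0.3, 0.4, -0.6]
grip_width: 0.0498
grip_force: 62.3
```

>>> carry_out([
  [0,0,0.1,0],
  [0,0,0,0],
  [0,0,0.1,0],
  [0,0,0,0],
  [0,0,0,0],
])

```text
time_s: 9.98
tcp_pos: [0.5403, 0.1613, 0.0713]
orientation: [-180.0, 0.0, 150.0]
force: [-5.0, -1.0, 11.9]
grip_width: 0.0499
grip_force: 63.5
```

Contact with the floor (12 N). Release and rise.

>>> carry_out([
  [0,0,0,0],
  [0,0,0,0],
  [0,0,0,0],
  [0,0,0,0],
  [0,0,0,0],
  [0,0,-0.5,0],
  [0,0,-2,0],
  [0,0,-4,0],
  [0,0,-5,0],
  [0,0,-5,0],
  [0,0,-2,0],
  [0,0,0,0],
  [0,0,0,0],
], jaw=8)

```text
time_s: 11.6
tcp_pos: [0.5398, 0.161, 0.2549]
orientation: [-180.0, -0.0, 150.0]
force: [0.6, 0.1, -0.9]
grip_width: 0.0802
grip_force: 0.0
```

```bash
python3 - <<'E'
from o import *
s=st()
o=[]
for n in("scene","side"):
    d=snapshot(n);np.savez(n+"4.npz",**d);u,v=proj(d,(.57,.161,.12)).astype(int)
    o.append(cv2.resize(d["img"][v-66:v+67,u-66:u+67],(399,399),interpolation=cv2.INTER_CUBIC)); print(u,v)
d=snapshot("wrist");np.savez("w4.npz",**d);print(proj(d,(.5406,.1613,.101)),blobs(d,(0,0,110),(180,60,255),(150,50,400,350),500))
cv2.imwrite("pics/g4.png",np.hstack(o)[:,:,::-1])
E
```

```text
{'time_s': np.float64(11.6), 'q': array([ 17.0286,  15.7514, -45.7022,  89.333 ,  11.3903,  79.7651,
        30.3866]), 'tcp_pos': array([0.5398, 0.161 , 0.2549]), 'orientation': array([-1.799646e+02, -1.860000e-02,  1.500217e+02]), 'force': array([ 0.6255,  0.1438, -0.8752]), 'grip_width': np.float64(0.0802), 'grip_force': np.float64(0.0)}
205 235
238 230
[287.40270778 199.99210995] [(array([202.1,  81.8]), array([150,  50, 111,  68, 809], dtype=int32)), (array([261.6, 192.8]), array([  150,    50,   250,   300, 16231], dtype=int32)), (array([341.4, 288.7]), array([ 284,  250,  114,   78, 3415], dtype=int32))]
```

View pics/g4.png

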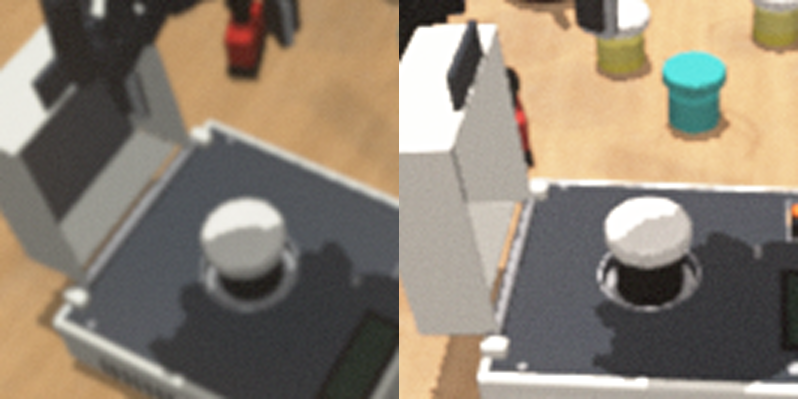

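The jar stands upright in the well. Next I'll plan the lid swing with shut fingers, yaw 180, so the 22 mm side lies along the counter's x.

```bash
python3 - <<'E'
from o import *
A=dict(np.load("scene0.npz"));B=dict(np.load("side0.npz"))
print("box",onz(A,200,163,0),onz(B,193,203,0))
hx,hz=.6306,.062
P=[]
for th in [108,100,94]+list(range(90,-1,-6)):
    t=np.radians(th);c=max(160,149+22*np.cos(t))/1000;lz=.003
    P.append([hx-c*np.cos(t)+lz*np.sin(t)+.011,hz+c*np.sin(t)+lz*np.cos(t)]);print(th,np.round(P[-1],4))
D=np.diff(P,axis=0)*100;print([[round(-a,2),0,round(-b,2),0] for a,b in D])
E
```

```text
box [ 0.76401563 -0.08756437  0.        ] [ 0.71965651 -0.08467421  0.        ]
108 [0.6939 0.2132]
100 [0.6723 0.219 ]
94 [0.6558 0.2214]
90 [0.6446 0.222 ]
84 [0.6279 0.2214]
78 [0.6113 0.2191]
72 [0.595  0.2151]
66 [0.5793 0.2094]
60 [0.5642 0.2021]
54 [0.5488 0.1948]
48 [0.5343 0.1857]
42 [0.5207 0.1749]
36 [0.5084 0.1625]
30 [0.4976 0.1486]
24 [0.4883 0.1335]
18 [0.4809 0.1174]
12 [0.4754 0.1004]
6 [0.472  0.0828]
0 [0.4706 0.065 ]
[[np.float64(2.16), 0, np.float64(-0.58), 0], [np.float64(1.66), 0, np.float64(-0.24), 0], [np.float64(1.12), 0, np.float64(-0.06), 0], [np.float64(1.67), 0, np.float64(0.06), 0], [np.float64(1.66), 0, np.float64(0.23), 0], [np.float64(1.63), 0, np.float64(0.4), 0], [np.float64(1.57), 0, np.float64(0.57), 0], [np.float64(1.51), 0, np.float64(0.73), 0], [np.float64(1.54), 0, np.float64(0.73), 0], [np.float64(1.46), 0, np.float64(0.91), 0], [np.float64(1.35), 0, np.float64(1.08), 0], [np.float64(1.23), 0, np.float64(1.24), 0], [np.float64(1.09), 0, np.float64(1.38), 0], [np.float64(0.92), 0, np.float64(1.51), 0], [np.float64(0.74), 0, np.float64(1.62), 0], [np.float64(0.55), 0, np.float64(1.7), 0], [np.float64(0.35), 0, np.float64(1.75), 0], [np.float64(0.14), 0, np.float64(1.78), 0]]
```

>>> carry_out([
  [0,0,-1,-10],
  [0,0,-1,-10],
  [0,0,0,-10],
  [0,0,0,0],
  [0,0,0,0],
  [0,0,0,0],
  [0,0,0,0],
], jaw=0)

```text
time_s: 12.62
tcp_pos: [0.5401, 0.1612, 0.2752]
orientation: [-180.0, -0.0, 180.0]
force: [0.0, 0.9, -0.3]
grip_width: 0.0002
grip_force: 0.0
```

>>> carry_out([
  [-2,0,0,0],
  [-3,0,0,0],
  [-3,0,0,0],
  [-3,-0.1,0,0],
  [-1.6,0,0,0],
  [0,0,0,0],
  [0,0,2,0],
  [0,0,1.5,0],
  [0,0,0,0],
  [0,0,0,0],
])

```text
time_s: 13.88
tcp_pos: [0.6661, 0.1602, 0.2406]
orientation: [-180.0, 0.0, -180.0]
force: [-0.2, 0.7, -0.5]
grip_width: 0.0
grip_force: 0.0
```

```bash
python3 - <<'E'
from o import *
s=st();o=[]
for n in("scene","side"):
    d=snapshot(n);u,v=proj(d,(.65,.161,.22)).astype(int);print(u,v);u=max(u,50);v=max(v,50)
    o.append(cv2.resize(d["img"][v-50:v+50,u-50:u+50],(400,400),interpolation=cv2.INTER_CUBIC))
cv2.imwrite("pics/g5.png",np.hstack(o)[:,:,::-1])
E
```

```text
{'time_s': np.float64(13.875), 'q': array([ 11.4942,  33.1042, -45.2656,  70.5724,  22.9286,  85.1714,
        59.2587]), 'tcp_pos': array([0.6661, 0.1602, 0.2406]), 'orientation': array([-1.799962e+02,  2.140000e-02, -1.799896e+02]), 'force': array([-0.1549,  0.7208, -0.5323]), 'grip_width': np.float64(0.0), 'grip_force': np.float64(0.0)}
158 188
189 184
```

View pics/g5.png

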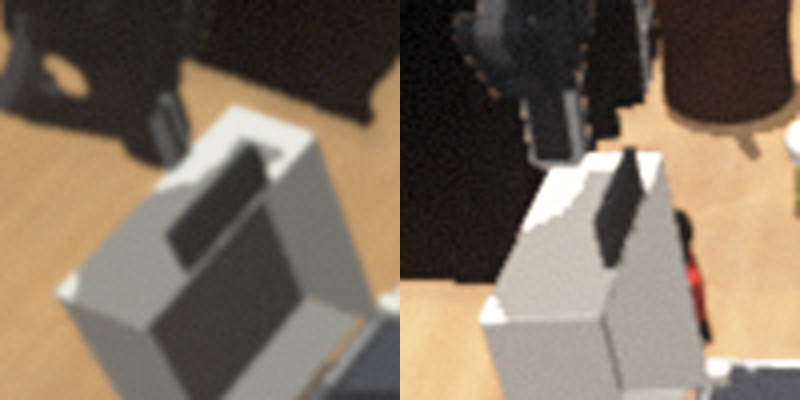

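The shut fingertips hang above the hood's end face, behind the lip (side crop: tips at (555,160), lip at (620,210)). Lowering them.

>>> carry_out([
  [0,0,1,0],
  [0,0,0.7,0],
  [0,0,0.4,0],
  [0,0,0,0],
  [0.5,0,0,0],
  [0.5,0,0,0],
  [0.6,0,0,0],
  [0,0,0,0],
])

```text
time_s: 14.98
tcp_pos: [0.6497, 0.1602, 0.2197]
orientation: [-180.0, 0.0, -180.0]
force: [-0.6, -0.3, -1.1]
grip_width: -0.0002
grip_force: 0.1
```

>>> carry_out([
  [0.5,0,-0.2,0],
  [0.84,0,0,0],
  [0.83,0,0.06,0],
  [0.83,0,0.1,0],
  [0.83,0,0.13,0],
  [0.82,0,0.2,0],
  [0.81,0,0.2,0],
  [0.8,0,0.27,0],
  [0.77,0,0.3,0],
  [0,0,0,0],
])

```text
time_s: 16.23
tcp_pos: [0.579, 0.1599, 0.2084]
orientation: [-179.9, -0.1, -180.0]
force: [0.7, -0.0, -0.3]
grip_width: 0.0001
grip_force: 0.0
```

```bash
python3 - <<'E'
from o import *
s=st();o=[]
for n in("scene","side"):
    d=snapshot(n);u,v=proj(d,(.6,.161,.2)).astype(int)
    o.append(cv2.resize(d["img"][v-57:v+57,u-57:u+57],(400,400),interpolation=cv2.INTER_CUBIC))
cv2.imwrite("pics/g6.png",np.hstack(o)[:,:,::-1])
E
```

```text
{'time_s': np.float64(16.225), 'q': array([ 17.7275,  23.767 , -48.513 ,  87.3684,  18.0701,  77.0963,
        57.5878]), 'tcp_pos': array([0.579 , 0.1599, 0.2084]), 'orientation': array([-1.799394e+02, -5.660000e-02, -1.799647e+02]), 'force': array([ 0.6894, -0.0404, -0.2691]), 'grip_width': np.float64(0.0001), 'grip_force': np.float64(0.0)}
```

View pics/g6.png

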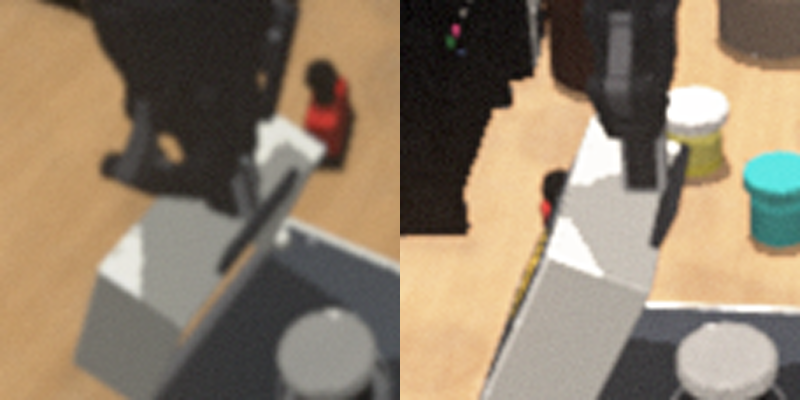

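The lid follows the fingers: it leans forward at about 66°, with the tips in the lip corner. Continuing along the arc; the picture budget is now used up, so I'll rely on numbers.

>>> carry_out([
  [0.75,0,0.36,0],
  [0.76,0,0.37,0],
  [0.77,0,0.36,0],
  [0.77,0,0.37,0],
  [0.74,0,0.44,0],
  [0.72,0,0.47,0],
  [0.69,0,0.53,0],
  [0.67,0,0.55,0],
  [0.63,0,0.61,0],
  [0.6,0,0.63,0],
  [0.56,0,0.68,0],
  [0.53,0,0.7,0],
])

```text
time_s: 17.82
tcp_pos: [0.4975, 0.1602, 0.1475]
orientation: [-180.0, -0.0, -180.0]
force: [1.7, -0.7, 0.8]
grip_width: 0.0002
grip_force: 0.7
```

>>> carry_out([
  [0.48,0,0.74,0],
  [0.44,0,0.77,0],
  [0.39,0,0.8,0],
  [0.35,0,0.82,0],
  [0.3,0,0.84,0],
  [0.25,0,0.86,0],
  [0.2,0,0.87,0],
  [0.15,0,0.88,0],
  [0.09,0,0.88,0],
  [0.07,0,0.6,0],
  [0,0,0,0],
])

```text
time_s: 19.2
tcp_pos: [0.4703, 0.1601, 0.0669]
orientation: [-180.0, -0.1, -180.0]
force: [0.8, 1.0, -0.5]
grip_width: 0.0003
grip_force: 0.0
```

>>> carry_out([
  [0,0,0.1,0],
  [0,0,0.1,0],
  [0,0,0.1,0],
  [0,0,0,0],
])

```text
time_s: 19.7
tcp_pos: [0.4707, 0.1603, 0.065]
orientation: [-180.0, 0.0, -180.0]
force: [-5.3, -0.8, 10.6]
grip_width: -0.0003
grip_force: 4.9
```

```bash
python3 - <<'E'
from o import *
s=st()
d=snapshot("side");np.savez("side7.npz",**d)
# expected shut top front edge of hood at local x=-55,z=.109, y +-64
for X in [(.4856,.0976,.109),(.4866,.2256,.109),(.6306,.2256,.109),(.4616,.192,.065)]: print(X,proj(d,X).round(1))
g=cv2.cvtColor(d["img"],cv2.COLOR_RGB2HSV);m=cv2.inRange(g,(0,0,135),(180,45,255))
n,_,stt,c=cv2.connectedComponentsWithStats(m);print([(c[i].round(),stt[i]) for i in range(1,n) if stt[i,4]>400])
E
```

```text
{'time_s': np.float64(19.7), 'q': array([ 19.8685,  19.7718, -49.5878, 111.0911,  17.8968,  57.1154,
        52.0843]), 'tcp_pos': array([0.4707, 0.1603, 0.065 ]), 'orientation': array([-1.799666e+02,  5.000000e-04, -1.799732e+02]), 'force': array([-5.3006, -0.833 , 10.5622]), 'grip_width': np.float64(-0.0003), 'grip_force': np.float64(4.9453)}
(0.4856, 0.0976, 0.109) [284.1 215.6]
(0.4866, 0.2256, 0.109) [282.9 260.4]
(0.6306, 0.2256, 0.109) [200.9 258.3]
(0.4616, 0.192, 0.065) [295.7 264.9]
[(array([128.,  16.]), array([  26,    0,  175,   54, 2953], dtype=int32)), (array([308.,  25.]), array([ 258,    0,  113,   70, 3805], dtype=int32)), (array([418.,  64.]), array([  321,     0,   173,   156, 12342], dtype=int32)), (array([218.,  79.]), array([207,  48,  21,  69, 817], dtype=int32)), (array([194.,  84.]), array([185,  52,  19,  69, 702], dtype=int32)), (array([461., 259.]), array([  347,   124,   213,   296, 21494], dtype=int32)), (array([527., 237.]), array([ 449,  182,  111,   82, 2684], dtype=int32)), (array([252., 270.]), array([ 198,  213,  123,  100, 5976], dtype=int32)), (array([ 44., 331.]), array([  11,  292,   66,   79, 3144], dtype=int32)), (array([219., 386.]), array([207, 359,  27,  55, 525], dtype=int32))]
```

>>> carry_out([
  [0,0,0.1,0],
  [0,0,0.1,0],
  [0,0,0.1,0],
  [0,0,0,0],
  [0,0,0,0],
])

```text
time_s: 20.38
tcp_pos: [0.4709, 0.1604, 0.0643]
orientation: [-179.9, 0.0, -180.0]
force: [-18.5, -8.2, 45.0]
grip_width: -0.0001
grip_force: 22.6
```

The lid is at its stop (45 N, z 0.064). Backing off and going to the right of the ridge.

>>> carry_out([
  [0,0,-0.5,0],
  [0,0,-2,0],
  [0,0,-2.2,0],
  [1,-2,0,0],
  [1.4,-3.5,0,0],
  [1,-3.37,0,0],
  [0,0,0,0],
  [0,0,2,0],
  [0,0,1.5,0],
  [0,0,0.6,0],
  [0,0,0,0],
  [0,0,0,0],
])

```text
time_s: 21.88
tcp_pos: [0.4371, 0.0717, 0.0678]
orientation: [180.0, 0.0, -180.0]
force: [-0.5, -0.8, 1.1]
grip_width: -0.0001
grip_force: 0.0
```

```bash
python3 - <<'E'
from o import *
s=st()
for n,b in(("scene",(250,230,310,280)),("side",(290,220,325,260))):
    d=snapshot(n);print(n,blobs(d,(5,150,100),(20,255,255),b,3), proj(d,(.4371,.0972,.061)),proj(d,(.4372,.1112,.061)))
    np.savez(n+"8.npz",**d)
    # lid-front check: hood top front corner brightness edges
B=dict(np.load("side8.npz"));g=cv2.cvtColor(B["img"],cv2.COLOR_RGB2GRAY)
print(proj(B,(.4616,.192,.065)),proj(B,(.4610,.130,.065)));print(g[250,275:310].tolist())
E
```

```text
{'time_s': np.float64(21.875), 'q': array([ 32.1866,  11.4106, -50.0835, 118.4359,  10.7283,  54.6308,
        66.4508]), 'tcp_pos': array([0.4371, 0.0717, 0.0678]), 'orientation': array([ 1.799937e+02,  3.160000e-02, -1.799626e+02]), 'force': array([-0.5161, -0.7742,  1.121 ]), 'grip_width': np.float64(-0.0001), 'grip_force': np.float64(0.0)}
scene [(array([281.4, 251.9]), array([278, 249,   8,   7,  34], dtype=int32)), (array([274., 265.]), array([273, 265,   3,   1,   3], dtype=int32))] [281.47153437 251.5550815 ] [278.48432773 256.89568353]
side [(array([306.6, 234.4]), array([303, 232,   8,   5,  32], dtype=int32)), (array([307.2, 245.4]), array([306, 245,   3,   2,   5], dtype=int32))] [306.52689708 234.06631159] [306.74101114 238.48677603]
[295.67894254 264.86854303] [295.49020774 242.85084861]
[253, 253, 254, 254, 253, 254, 254, 255, 230, 87, 82, 93, 95, 95, 92, 92, 92, 91, 94, 88, 81, 88, 92, 95, 94, 89, 86, 72, 58, 63, 60, 59, 54, 54, 58]
```

The hood's front edge is where it should be when shut, and the ridge is still at OFF. Lowering to 2 mm above the deck, then pushing.

>>> carry_out([
  [0,0,0.4,0],
  [0,0,0.38,0],
  [0,0,0,0],
  [0,0.4,0,0],
  [0,0.3,0,0],
  [0,0,0,0],
])

```text
time_s: 22.72
tcp_pos: [0.4368, 0.0788, 0.0597]
orientation: [180.0, 0.0, -179.9]
force: [-0.3, 0.2, -0.1]
grip_width: 0.0001
grip_force: 0.0
```

>>> carry_out([
  [0,0.2,0,0],
  [0,0.2,0,0],
  [0,0.2,0,0],
  [0,0,0,0],
])

```text
time_s: 23.22
tcp_pos: [0.4368, 0.0846, 0.0596]
orientation: [-180.0, 0.0, -180.0]
force: [-0.9, 0.2, 0.6]
grip_width: 0.0002
grip_force: 0.0
```

>>> carry_out([
  [0,0.2,0,0],
  [0,0.2,0,0],
  [0,0,0,0],
])

```text
time_s: 23.6
tcp_pos: [0.4368, 0.0877, 0.0595]
orientation: [-179.9, -0.0, 180.0]
force: [0.4, -5.6, 1.9]
grip_width: 0.0001
grip_force: 2.3
```

```bash
cat > sw.py <<'E'
from o import *
s=st()
for n,b in(("scene",(250,230,310,280)),("side",(290,220,325,260))):
    d=snapshot(n);print(n,blobs(d,(5,150,100),(20,255,255),b,3), proj(d,(.4371,.0972,.061)),proj(d,(.4372,.1112,.061)))
E
python3 sw.py
```

```text
{'time_s': np.float64(23.6), 'q': array([ 29.9079,  12.8856, -50.2179, 118.4158,  12.3194,  53.9286,
        63.0607]), 'tcp_pos': array([0.4368, 0.0877, 0.0595]), 'orientation': array([-1.799294e+02, -1.120000e-02,  1.799837e+02]), 'force': array([ 0.4129, -5.5697,  1.927 ]), 'grip_width': np.float64(0.0001), 'grip_force': np.float64(2.2952)}
scene [(array([281.7, 252.7]), array([279, 251,   6,   5,  20], dtype=int32)), (array([274., 265.]), array([274, 264,   1,   3,   3], dtype=int32))] [281.47153437 251.5550815 ] [278.48432773 256.89568353]
side [(array([306.5, 234.4]), array([303, 232,   8,   5,  33], dtype=int32)), (array([307.2, 245.4]), array([306, 245,   3,   2,   5], dtype=int32))] [306.52689708 234.06631159] [306.74101114 238.48677603]
```

>>> carry_out([
  [0,0.2,0,0],
  [0,0.2,0,0],
  [0,0.2,0,0],
  [0,0.2,0,0],
  [0,0.2,0,0],
  [0,0.2,0,0],
  [0,0,0,0],
  [0,0,0,0],
])

```text
time_s: 24.7
tcp_pos: [0.4367, 0.1006, 0.0596]
orientation: [180.0, -0.0, -180.0]
force: [0.7, 0.1, 0.5]
grip_width: -0.0
grip_force: 0.0
```

```bash
python3 sw.py
```

```text
{'time_s': np.float64(24.7), 'q': array([ 28.5422,  13.3619, -50.5586, 118.0621,  12.7302,  54.0354,
        61.2318]), 'tcp_pos': array([0.4367, 0.1006, 0.0596]), 'orientation': array([ 1.799929e+02, -1.000000e-03, -1.799679e+02]), 'force': array([0.7146, 0.0726, 0.5085]), 'grip_width': np.float64(-0.0), 'grip_force': np.float64(0.0)}
scene [(array([279., 258.]), array([276, 256,   7,   5,  23], dtype=int32)), (array([274. , 265.2]), array([273, 265,   3,   2,   4], dtype=int32))] [281.47153437 251.5550815 ] [278.48432773 256.89568353]
side [(array([306.8, 238.6]), array([303, 237,   9,   4,  32], dtype=int32)), (array([307.2, 245.4]), array([306, 245,   3,   2,   5], dtype=int32))] [306.52689708 234.06631159] [306.74101114 238.48677603]
```

It snapped to ON (the ridge is at the predicted ON pixel, force 0). Backing away to the right and up.

>>> carry_out([
  [0,-0.6,0,0],
  [0,-0.6,0,0],
  [0,0,-2,0],
  [0,0,-4,0],
  [0,0,-4,0],
  [1,-4,-4,0],
  [0,-4,-2,0],
  [0,-3,0,0],
  [0,0,0,0],
  [0,0,0,0],
])

```text
time_s: 26.05
tcp_pos: [0.4267, -0.0211, 0.2195]
orientation: [180.0, -0.0, -180.0]
force: [0.4, 0.0, -0.8]
grip_width: 0.0
grip_force: 0.0
```

```bash
python3 sw.py; python3 - <<'E'
from o import *
d=snapshot("side");g=cv2.cvtColor(d["img"],cv2.COLOR_RGB2GRAY);print(g[250,275:295].tolist())
for n,bj in(("scene",(230,130,400,250)),("side",(220,140,360,215))): print(n,[b[0] for b in blobs(snapshot(n),(0,0,140),(180,60,255),bj,150)])
E
```

```text
{'time_s': np.float64(26.05), 'q': array([ 44.022 ,  -4.7089, -44.2386, 110.4998,  -3.4472,  72.9144,
        90.9226]), 'tcp_pos': array([ 0.4267, -0.0211,  0.2195]), 'orientation': array([ 1.799884e+02, -7.800000e-03, -1.799720e+02]), 'force': array([ 0.435 ,  0.0106, -0.845 ]), 'grip_width': np.float64(0.0), 'grip_force': np.float64(0.0)}
scene [(array([280.3, 254.1]), array([275, 248,  12,  13,  92], dtype=int32))] [281.47153437 251.5550815 ] [278.48432773 256.89568353]
side [(array([306.6, 236.7]), array([303, 233,   9,   8,  60], dtype=int32)), (array([307. , 245.5]), array([306, 245,   3,   2,   6], dtype=int32))] [306.52689708 234.06631159] [306.74101114 238.48677603]
[253, 253, 253, 253, 253, 253, 254, 255, 223, 81, 73, 92, 96, 94, 94, 97, 93, 94, 95, 93]
scene [array([378.9, 139. ]), array([272.6, 147.8]), array([332.4, 151.9]), array([395. , 217.1]), array([248.3, 234.4]), array([390.8, 241.7])]
side [array([318.9, 146.7]), array([297.9, 160.6]), array([245., 169.])]
```

```bash
python3 - <<'E'
from o import *
d=snapshot("side");B=dict(np.load("side0.npz"))
for v in range(230,248): print(v,d["img"][v,307].tolist(),B["img"][v,307].tolist(), d["img"][v,304].tolist())
print([proj(d,(.4372,.0972+k,.0605))[1].round(1) for k in (-.004,.004,.010,.018)])
E
```

```text
230 [211, 208, 201] [205, 204, 199] [113, 114, 116]
231 [132, 131, 130] [138, 125, 126] [111, 113, 112]
232 [77, 74, 75] [231, 136, 89] [79, 75, 81]
233 [142, 82, 52] [255, 164, 81] [141, 83, 53]
234 [255, 164, 71] [255, 168, 80] [255, 170, 74]
235 [255, 198, 86] [240, 126, 61] [255, 197, 86]
236 [244, 150, 71] [131, 66, 42] [246, 154, 70]
237 [250, 160, 83] [55, 49, 46] [251, 155, 78]
238 [255, 175, 85] [51, 48, 47] [255, 174, 83]
239 [248, 136, 65] [42, 35, 34] [247, 134, 63]
240 [173, 86, 46] [37, 33, 28] [154, 76, 40]
241 [92, 56, 47] [39, 31, 29] [88, 57, 45]
242 [58, 54, 55] [44, 39, 40] [68, 63, 63]
243 [125, 119, 120] [120, 109, 110] [158, 157, 156]
244 [195, 144, 113] [190, 140, 108] [136, 136, 140]
245 [255, 177, 89] [255, 174, 85] [92, 91, 99]
246 [249, 153, 77] [247, 149, 76] [90, 90, 98]
247 [143, 107, 93] [135, 98, 82] [93, 96, 103]
[np.float64(233.0), np.float64(235.5), np.float64(237.4), np.float64(240.0)]
```

The ridge is at ON (rows 237–240), with an amber field uncovered behind it (rows 233–236). The lid is shut and the yellow jars haven't moved. Handing in.

```bash
python3 -c "
from bench import *
print(finish_job())"
```

```text
the job is handed in; nothing more can be done
None
```

The charcoal jar stands in the well, the lid is shut and the switch is at ON; I handed the job in at about 26 s, the yellow jars showed no movement, and no verdict came back.

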